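# Load and start the incubating mixer

### The arm

A 6-joint arm with a two-finger parallel gripper is mounted at the origin on the work surface. World frame = base frame: x ahead of the robot, y to its left, z up, the work surface at z = 0. Lengths are in mm, angles in rad, forces in N, time in s.
With the tool pointing down it reaches from about 350 to 875 mm from the base axis. Payload 4.2 kg.
Tool frame: the origin (TCP) lies on the mounting face of the last link; the fingertips stand 173 mm ahead of it and the grasp point (between the pads) lies 155 mm ahead of it; z points along the fingers, y is the line along which they close (so a half turn about z gives the same grasp; the last joint's range is limited). The gripper opens to 85 mm and grips with 20 to 120 N. Pads are 22 mm wide; open, the fingers measure 114 mm over their backs; the gripper's body (76 mm by 85 mm) begins 54 mm behind the grasp point. The pads swing forward as they close: fully open they stand 13 mm farther back than shut.
Start: joints at [-0.845, 0.385, 0.008, 0, -1.194, -0.259], TCP at [281.281, -558.105, 404.712] pointing down, gripper open.
Joint ranges: [-3.14, 3.14], [-1.21, 2.06], [-1.07, 1.41], [-3.16, 2.05], [-2.99, -0.16], [-3.1, 3.1]. Speed limits (rad/s): [2.79, 2.79, 3.14, 3.14, 3.14, 3.14].

### API

Orientations are given as a unit quaternion [x, y, z, w].
In Python, from bench import arm gives the robot as it stands. The module is installed in compiled form; this text tells all that it offers.
- The arm moves only by the tool move_arm, never from a script. Its arguments are lists of equal length, an entry for each row: "fingers": the finger opening in mm, from 0 to 85.4; "travel": the shift along the tool's x, y, z in mm, a list of three; "dr": the turn, a rotation vector about the tool's x, y, z in rad, a list of three. A call has 1 to 10 rows; each row is the pose to reach, as a shift and turn from the pose commanded when the call began, along the tool's axes at that moment; what a row does not reach only later rows make up. A row lasts 1/10 s, in which the tool goes at most 50 mm and 8.59 degrees, less where a joint would pass 70% of its speed; a pose out of reach is approached as far as the arm can. A call with a gripper value outside its range is refused whole. The fingers move at their own pace and stop on an object; the grip force is fixed at half the most. Time passes only in rows, so rows that repeat a pose let the fingers close. It gives the time, the measured TCP pose, the force, the opening and the grip force at its end, in the units of the state.
- arm.read_state(): the state, without advancing time (a new reading comes with each control period).
- arm.get_image(name): name is "scene" or "top" or "wrist"; returns the picture (480x640x3 uint8, red, green, blue); there is no depth.
- arm.camera_model(name): a dict with "intrinsics" (3x3 intrinsics, pixels), "k1" (the pictures are not rectified: a ray, as slopes to the right and down, at radius r is drawn at 1 + k1 r^2 times it, then the intrinsics apply), "pose" (4x4, takes a point from camera to world coordinates). Camera axes: x right, y up, looking along -z (the intrinsics and any distortion apply to the point x, -y, -z); pixel columns grow to the right and rows downward; lengths in mm; the calibration is good to about 2 mm. A picture is of the moment at which its call begins: read the wrist's pose just before it. camera_model takes no time and is no camera call; for the wrist camera it gives the pose at the moment of the call.
- arm.job_done(): hands the job in; it is judged then, once.
The state is a dict: "clock": time; "joints": joint angles; "joint_vel": joint speeds; "joint_efforts": joint torques, N m; "position": TCP position; "ee_rot": TCP orientation; "contact_force": force on the tool from outside, world axes, zero at the start; "wrist_torque": the same for the moment, N m; "gripper_width": finger opening in mm; "grasp_force": force on a finger pad.
Only numpy, scipy, OpenCV 4.12 (cv2) and the standard library are available. Lean on these libraries where they do the work, as an engineer would, in place of code of your own. Each camera call takes 0.05 s, during which the arm holds its last target. There are 200 camera calls.

### The job

Stand every amber sample pot that is on the bench upright inside the mixer's tray, then set its speed lever upright, at the middle of its swing. Then start the run by pressing these keys fully down one at a time, in this order: the square key on the side to which the dial's needle leans (never the other square key), the big round key, the small round key, and last the long bar key, which must never be pressed while the lever is off its middle setting. All pots must be standing in the tray at the end, and the bottle, beaker and tip box left where they are.

Things in the scene. Friction and masses are not known exactly. Their poses are not given: they have to be found in the camera images.
- mixer: incubating mixer, fixed: a white flat box 290 x 380 x 60 mm (x, y, z) with a tray on its left (+y) half and a control panel on its right half. Origin: centre of its underside, on the bench; x points to its far side, y to its left as the robot sees it, z up. It stands in a different place and yaw at each start; all directions below are in its frame
- tray (a point): centre of the tray's floor, on the mixer's deck (60 mm above the bench); axes as the mixer's. The tray is 270 x 100 mm inside (x, y), with aluminium walls 5 mm thick that stand 12 mm above its floor; six pots fit in one row along x
- lever (a joint): speed lever, stiff, stays where it is left; 0 rad: leaning 0.6 rad towards the mixer's near (-x) side, 0.6: upright (the middle setting), 1.2: leaning 0.6 rad towards the far side. It starts leaning to the near side
- lever_tip (a point): centre of the lever's ball knob, 26 mm across, black, at the end of a rod 10 mm thick, 70 mm from the pivot; 152 mm above the bench when upright. The pivot axis runs along the mixer's y through (75, -85, 82) mm in the mixer's frame, over a grey block 70 x 50 x 25 mm (x, y, z) on the deck
- needle (a joint): black needle, 36 mm long, of the white round temperature dial (66 mm across) that lies flat on the panel between the two square keys; rad, 0: points straight away from the robot side (mixer +x, at the dial's centre mark), positive: leans to the left (+y), negative: to the right. It does not change during the task
- square_left (a joint): travel of the left square key, m; 0 up, 0.006 fully down; a spring takes it back. Counts as pressed beyond 0.004. Full press takes about 5 N
- square_right (a joint): travel of the right square key, as square_left
- big_round (a joint): travel of the big round key, as square_left
- small_round (a joint): travel of the small round key, as square_left
- bar (a joint): travel of the long bar key, as square_left
- square_left_top (a point): centre of the top of the left (+y) square key, 26 x 26 mm, beside the dial, in the row nearest to the robot; all keys are white and stand 10 mm above the deck
- square_right_top (a point): centre of the top of the right (-y) square key, 26 x 26 mm, on the dial's other side
- big_round_top (a point): centre of the top of the big round key, 34 mm across, left in the second row
- small_round_top (a point): centre of the top of the small round key, 19 mm across, in the middle of the second row
- bar_top (a point): centre of the top of the long bar key, 18 x 44 mm (x, y), right in the second row
- pot1: sample pot: upright amber glass cylinder with a white screw cap, 36 mm across, 45 mm tall, heavy-bottomed, 80 g, origin: centre of its underside. All pots are alike; four to six are present (None: absent, or held)
- pot2: sample pot: upright amber glass cylinder with a white screw cap, 36 mm across, 45 mm tall, heavy-bottomed, 80 g, origin: centre of its underside. All pots are alike; four to six are present (None: absent, or held)
- pot3: sample pot: upright amber glass cylinder with a white screw cap, 36 mm across, 45 mm tall, heavy-bottomed, 80 g, origin: centre of its underside. All pots are alike; four to six are present (None: absent, or held)
- pot4: sample pot: upright amber glass cylinder with a white screw cap, 36 mm across, 45 mm tall, heavy-bottomed, 80 g, origin: centre of its underside. All pots are alike; four to six are present (None: absent, or held)
- pot5: sample pot: upright amber glass cylinder with a white screw cap, 36 mm across, 45 mm tall, heavy-bottomed, 80 g, origin: centre of its underside. All pots are alike; four to six are present (None: absent, or held)
- pot6: sample pot: upright amber glass cylinder with a white screw cap, 36 mm across, 45 mm tall, heavy-bottomed, 80 g, origin: centre of its underside. All pots are alike; four to six are present (None: absent, or held)
- reagent: reagent bottle, 70 mm across, 140 mm tall, origin: centre of its underside; leave alone
- beaker: glass beaker, 70 mm across, 90 mm tall, origin: centre of its underside; leave alone
- tipbox: closed pipette tip box, 87 x 122 x 62 mm, origin: centre of its underside; leave alone
Things that resemble listed ones, but are neither listed nor needed, are in the scene too. What is shaped like the pot1 but purple is not meant.

How it is judged:
By the outcome, as a careful person would: the job done as asked, in the order asked, and still so for the second after the job is handed in, with the robot touching nothing.
Of pot1, pot2, pot3, pot4, pot5, pot6 only 4 to 6 are there at a start; the rules pass over those that are not, and their reading is None.
At some moment in a run one of pot1, pot2, pot3, pot4, pot5, pot6 may be knocked a few centimetres aside while the robot is not near it.
It also fails if it takes over 210 s, if anything falls off the work surface, if the arm or the gripper's body presses on something with over 40 N, if the wrist force passes 120 N, or if a joint passes its speed limit or range.

## Working session

There is one attempt and no reset: what is moved stays moved. The work goes in short steps, Python scripts to look and compute and a tool call to move; the robot and the scene stay as the last step left them, time stands still between calls to the robot, and variables do not carry over. Pictures are saved under pics/ and viewed, at most 16 in all, crops included, and the job is handed in when it is done.

Besides the shell and the picture viewer there is one more tool, called after ">>>" by a JSON object that holds its "op" and its "data". move_arm: Moves the arm, as the interface text tells. Its arguments: {"type":"object","properties":{"fingers":{"type":"array","items":{"type":"number"}},"travel":{"type":"array","items":{"type":"array","items":{"type":"number"}}},"dr":{"type":"array","items":{"type":"array","items":{"type":"number"}}}},"required":["fingers","travel","dr"]}

```bash
mkdir -p pics; cat > h.py <<'E'
import numpy as np, cv2
from bench import arm
from scipy.spatial.transform import Rotation as R
def snap(n,f):
    m=arm.camera_model(n); im=arm.get_image(n)[:,:,::-1].copy(); cv2.imwrite('pics/'+f+'.png',im); np.savez('pics/'+f+'.npz',K=m['intrinsics'],k1=m['k1'],P=m['pose']); return im
def load(f):
    d=np.load('pics/'+f+'.npz'); return cv2.imread('pics/'+f+'.png'),d
def ray(d,uv):
    K=d['K'];k=float(d['k1']);p=np.array([(uv[0]-K[0,2])/K[0,0],(uv[1]-K[1,2])/K[1,1]])
    q=p.copy()
    for _ in range(30): q=p/(1+k*(q@q))
    v=d['P'][:3,:3]@np.array([q[0],-q[1],-1]); return d['P'][:3,3],v/np.linalg.norm(v)
def onz(d,uv,z):
    o,v=ray(d,uv); return o+v*(z-o[2])/v[2]
def proj(d,X):
    P=d['P'];c=P[:3,:3].T@(np.array(X)-P[:3,3]);q=np.array([c[0],-c[1]])/-c[2];q=q*(1+float(d['k1'])*(q@q));K=d['K'];return np.array([K[0,0]*q[0]+K[0,2],K[1,1]*q[1]+K[1,2]])
def tri(d1,a,d2,b):
    o1,v1=ray(d1,a);o2,v2=ray(d2,b);A=np.array([v1,-v2]).T;s=np.linalg.lstsq(A,o2-o1,rcond=None)[0]
    p,q=o1+s[0]*v1,o2+s[1]*v2;return (p+q)/2,np.linalg.norm(p-q)
E
python3 - <<'E'
from h import *
np.set_printoptions(precision=3,suppress=True)
for n in('top','scene','wrist'):
    snap(n,n+'0');_,d=load(n+'0');print(n,d['K'][0,0],d['k1'],d['P'])
s=arm.read_state();print(s['position'],s['ee_rot'],s['contact_force'],s['gripper_width'],R.from_quat(s['ee_rot']).as_matrix())
E
```

```text
top 459.4583177972008 -0.09223459200835593 [[  -0.019    0.989   -0.149  367.157]
 [  -1.      -0.019   -0.001  -60.013]
 [  -0.003    0.149    0.989 1076.115]
 [   0.       0.       0.       1.   ]]
scene 573.7568926893886 -0.1518332308946255 [[  -0.421   -0.548    0.723 1416.848]
 [   0.907   -0.268    0.326  332.112]
 [   0.015    0.792    0.61   847.679]
 [   0.       0.       0.       1.   ]]
wrist 423.1742881548435 -0.037024957539607335 [[  -0.448   -0.854   -0.263  213.18 ]
 [   0.894   -0.428   -0.134 -591.309]
 [   0.002   -0.295    0.955  373.236]
 [   0.       0.       0.       1.   ]]
[ 281.235 -557.995  403.859] [-0.231  0.973  0.001 -0.   ] [ 0.128  0.658 -0.877] 85.63426043554578 [[-0.893 -0.45  -0.001]
 [-0.45   0.893  0.001]
 [ 0.     0.002 -1.   ]]
```

View pics/top0.png

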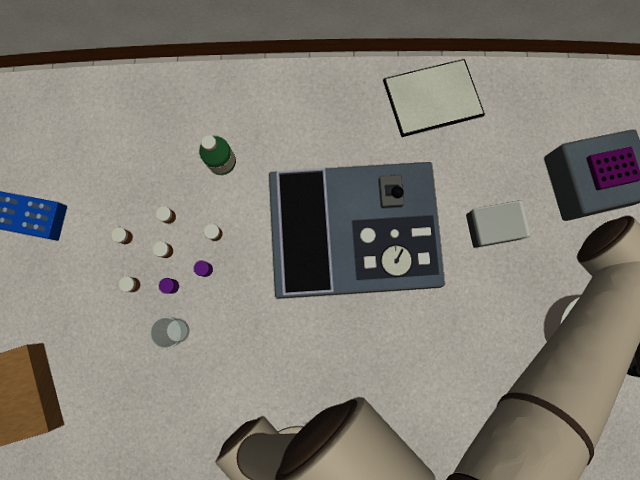

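View pics/scene0.png

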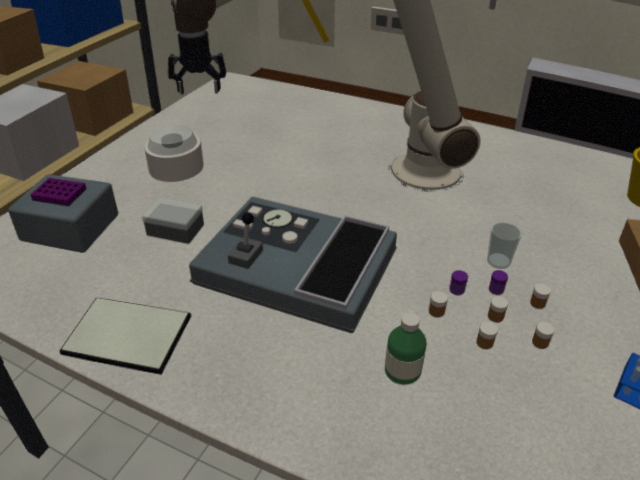

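The top view shows five amber pots, with caps at (165,215), (121,235), (162,249), (213,232) and (129,284). Two purple lookalikes stand at (202,268) and (168,286), and they are excluded. The mixer deck spans (270,170) to (443,298). The dial is at (396,261), and its needle seems to lean to the right. The lever is at (397,192). The scene view shows the amber bodies at (438,303), (498,308), (540,295), (487,335) and (543,335).

```bash
python3 - <<'E'
from h import *
np.set_printoptions(precision=1,suppress=True)
t,dt=load('top0');s,ds=load('scene0')
def blobs(im,roi,lo):
    x0,y0,x1,y1=roi;c=im[y0:y1,x0:x1];g=c.min(axis=2)
    m=(g>lo).astype(np.uint8);n,l,st,ce=cv2.connectedComponentsWithStats(m)
    return [(ce[i]+[x0,y0],st[i,4]) for i in range(1,n) if 25<st[i,4]<600]
print(t[215,165],t[249,162],t[240,180],s[298,438],s[300,460])
tp=[(165,215),(121,235),(162,249),(213,232),(129,284)]
B=blobs(t,(95,195,240,300),185);S=blobs(s,(420,270,570,350),175)
for c,a in B: print('top',c,a,onz(dt,c,45))
for c,a in S: print('scene',c,a)
for c,a in B:
    r=[tri(dt,c,ds,q)+(q,) for q,_ in S]
    r=[x for x in r if x[1]<12]
    for x in r: print('  pair',c,x[2],x[0],x[1])
crop=t[150:310,340:450]; cv2.imwrite('pics/c1.png',np.hstack([cv2.resize(crop,None,fx=3.6,fy=3.6,interpolation=cv2.INTER_CUBIC),cv2.resize(t[190:310,95:160+75],(396,576//1),interpolation=cv2.INTER_CUBIC)])[:576])
E
```

```text
[166 181 178] [166 182 179] [153 164 169] [152 164 166] [142 152 154]
```

View pics/c1.png

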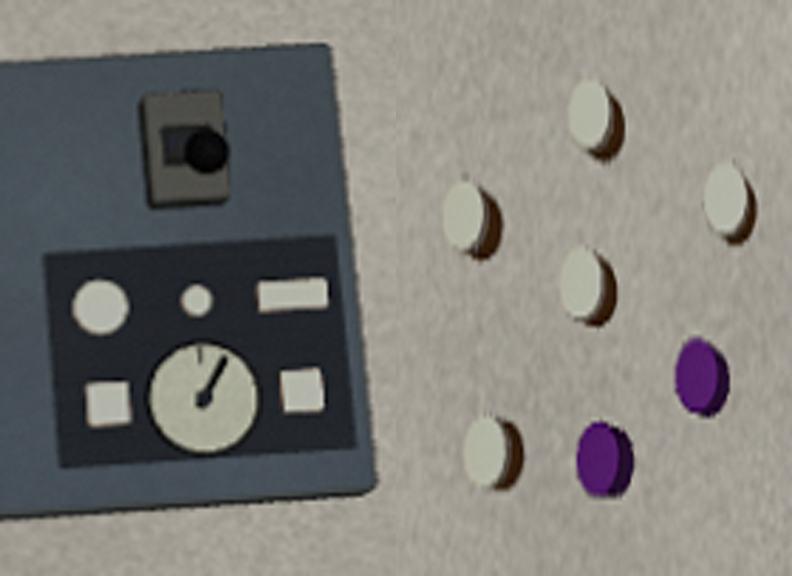

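The crop shows the needle leaning right of the dial's centre mark, so the key is square_right, at top pixel (424,258). It also shows five white caps with amber bodies and two all-purple pots to ignore.

```bash
cat >> h.py <<'E'
def tool(p):  # shift in tool axes from present TCP to p
    s=arm.read_state();return R.from_quat(s['ee_rot']).inv().apply(np.array(p)-s['position'])
E
python3 - <<'E'
from h import *
np.set_printoptions(precision=1,suppress=True)
t,dt=load('top0');s,ds=load('scene0')
tp=[(165,215),(121,235),(162,249),(213,232),(129,284),(202,268),(168,286)]
for p in tp: 
    X=onz(dt,p,45);print(X,np.hypot(*X[:2]),proj(ds,X))
for p in [(270,172),(432,163),(443,286),(276,298)]:print('deck',onz(dt,p,60))
for p in [(279,173),(325,170),(331,291),(284,294)]:print('tray',onz(dt,p,72))
print('bottle',onz(dt,(208,142),140),'beaker',onz(dt,(178,330),90))
# deck corners in scene, triangulated
for a,b in [((432,163),(192,264)),((270,172),(352,322)),((443,286),(250,199)),((276,298),(397,240))]: print(tri(dt,a,ds,b))
for p in [(424,258),(368,235),(394.5,233.5),(421,232),(396,261),(370,262)]: print('key',onz(dt,p,70))
E
```

```text
[580.6 298.2  45. ] 652.7118250480532 [486.  324.1]
[535.8 401.3  45. ] 669.3987652285797 [541.4 324.9]
[501.4 302.7  45. ] 585.6826086146507 [496.6 299.5]
[538.5 185.   45. ] 569.3581805005723 [436.9 293.9]
[422.4 377.5  45. ] 566.5227096066783 [538.3 286.4]
[456.4 208.9  45. ] 501.9636225947554 [458.3 273.6]
[416.8 286.4  45. ] 505.7018763494496 [497.3 272.8]
deck [672.8  52.3  60. ]
deck [ 687.6 -321.3   60. ]
deck [ 404.8 -329.9   60. ]
deck [386.2  39.8  60. ]
tray [666.4  30.6  72. ]
tray [671.2 -73.7  72. ]
tray [398.9 -81.1  72. ]
tray [394.3  21.2  72. ]
bottle [719.  177.3 140. ] beaker [320.5 247.5  90. ]
(array([ 687.8, -319.4,   53.8]), np.float64(7.31433899253773))
(array([679.7,  55.1,  36.9]), np.float64(0.4541455318817309))
(array([ 406.5, -336.4,   45.6]), np.float64(5.619087617987211))
(array([386.3,  43.8,  31.4]), np.float64(2.4247228706275235))
key [ 467.  -288.2   70. ]
key [ 520.8 -165.9   70. ]
key [ 523. -225.   70.]
key [ 525.3 -284.5   70. ]
key [ 461.7 -225.8   70. ]
key [ 460.7 -168.3   70. ]
```

>>> {"op": "move_arm", "data": {"fingers": [85,85,85,85,85,85,85,85,85,85], "travel": [[-340,230,-46],[-340,230,-46],[-340,230,-46],[-340,230,-46],[-340,230,-46],[-340,230,-46],[-340,230,-46],[-340,230,-46],[-340,230,-46],[-340,230,-46]], "dr": [[0,0,0.42],[0,0,0.42],[0,0,0.42],[0,0,0.42],[0,0,0.42],[0,0,0.42],[0,0,0.42],[0,0,0.42],[0,0,0.42],[0,0,0.42]]}}

```text
clock: 1.15
position: [482.6, -197.5, 450.8]
ee_rot: [-0.026, 1.0, 0.0, 0.0]
contact_force: [-0.6, -0.5, 0.3]
gripper_width: 84.7
grasp_force: 0.0
```

```bash
python3 - <<'E'
from h import *
np.set_printoptions(precision=3,suppress=True)
s=arm.read_state();print(s['clock'],s['position'],R.from_quat(s['ee_rot']).as_matrix(),s['joints'])
snap('wrist','w1')
E
```

```text
1.15 [ 482.563 -197.46   450.843] [[-0.999 -0.051  0.001]
 [-0.051  0.999  0.   ]
 [-0.001  0.    -1.   ]] [-0.077  0.176 -0.166 -0.    -1.228 -1.443]
```

View pics/w1.png

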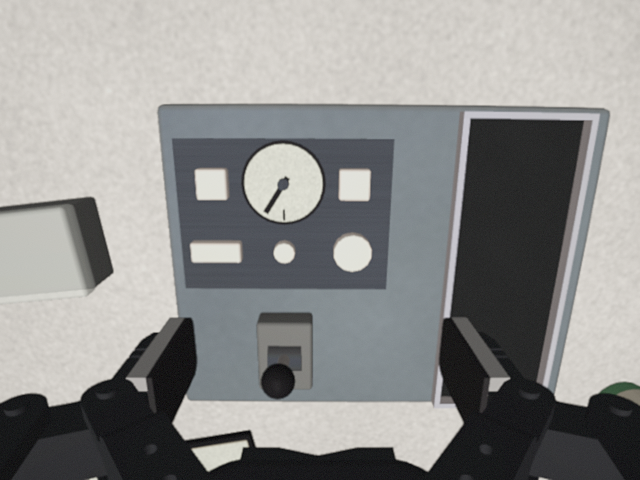

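The wrist view shows the panel upside down, with left being the mixer's right. square_right is at (211,184), the dial at (284,183) with its needle leaning to the mixer's right, the bar at (216,252), small_round at (284,252), big_round at (353,253), the lever knob at (278,381) and the tray at (525,255).

```bash
python3 - <<'E'
from h import *
np.set_printoptions(precision=1,suppress=True)
w,dw=load('w1');t,dt=load('top0')
def cen(im,p,r,lo):
    x,y=p;c=im[y-r[1]:y+r[1]+1,x-r[0]:x+r[0]+1].min(axis=2);m=(c>lo).astype(np.uint8)
    n,l,st,ce=cv2.connectedComponentsWithStats(m);i=l[r[1],r[0]];return ce[i]+[x-r[0],y-r[1]],st[i,4]
K={'sqL':((354,184),(370,262)),'sqR':((211,184),(424,258)),'big':((353,253),(368,235)),'small':((284,252),(394,233)),'bar':((216,252),(421,232))}
for k,(a,b) in K.items():
    ca,na=cen(w,a,(34,24),150);cb,nb=cen(t,b,(11,8),110)
    print(k,ca,na,cb,nb,onz(dw,ca,70),tri(dw,ca,dt,cb))
kn=[((278,381),(397.5,192))]
for a,b in kn: print('knob',tri(dw,a,dt,b))
for n,p in dict(tnearR=(463,112),tnearL=(600,114),deckNR=(161,106),deckNL=(607,110),deckFR=(189,401)).items(): print(n,onz(dw,p,72 if n[0]=='t' else 60))
for a,b in [((463,112),(331,291)),((600,114),(284,294)),((161,106),(443,286)),((607,110),(276,298)),((189,401),(432,163))]: print(tri(dw,a,dt,b))
E
```

```text
sqL [354.1 184.9] 956 [369.6 261.5] 135 [ 462.9 -167.6   70. ] (array([ 462.3, -167.6,   70.8]), np.float64(1.0217199896075586))
sqR [210.6 184. ] 948 [423.6 257.9] 126 [ 467.9 -287.1   70. ] (array([ 466.4, -285.1,   78.6]), np.float64(0.3547492112338676))
big [352.3 252.9] 1101 [367.5 234.7] 170 [ 522.5 -164.8   70. ] (array([ 521.3, -164.8,   72.9]), np.float64(0.7473069329475867))
small [283.7 252.7] 336 [394.3 233. ] 52 [ 525.3 -224.6   70. ] (array([ 523.6, -224.1,   74.6]), np.float64(0.521031615795439))
bar [215.3 252.5] 991 [420.9 231.2] 147 [ 528.  -284.4   70. ] (array([ 526.5, -283.3,   74.5]), np.float64(0.05355483584420516))
knob (array([ 596.5, -220.9,  154.5]), np.float64(0.7244898091627561))
tnearR [400.2 -85.8  72. ]
tnearL [394.9  25.5  72. ]
deckNR [ 407.3 -328.9   60. ]
deckNL [391.   38.5  60. ]
deckFR [ 692.7 -317.8   60. ]
(array([399.6, -81.4,  58.3]), np.float64(0.5533701223503561))
(array([394.6,  20.7,  79.3]), np.float64(1.043088244842449))
(array([ 406.5, -335.6,   39.8]), np.float64(1.9598769153766429))
(array([388.5,  40.4,  56.6]), np.float64(4.599312223650232))
(array([ 684.5, -316.5,   70.4]), np.float64(4.082658708299741))
```

>>> {"op": "move_arm", "data": {"fingers": [85,85,85,85,85,85,85,85,60,60], "travel": [[18,490,-30],[18,490,-30],[18,490,-30],[18,490,-30],[18,490,-30],[18,490,-30],[18,490,-30],[18,490,-30],[18,490,-30],[18,490,-30]], "dr": [[0,0,0],[0,0,0],[0,0,0],[0,0,0],[0,0,0],[0,0,0],[0,0,0],[0,0,0],[0,0,0],[0,0,0]]}}

```text
clock: 2.2
position: [440.4, 290.0, 480.6]
ee_rot: [-0.023, 1.0, -0.0, -0.0]
contact_force: [0.1, 0.3, 0.8]
gripper_width: 60.6
grasp_force: 0.0
```

```bash
python3 - <<'E'
from h import *
np.set_printoptions(precision=3,suppress=True)
s=arm.read_state();print(s['clock'],s['position'],s['joints'])
snap('wrist','w2')
E
```

```text
2.2 [440.431 290.005 480.579] [ 0.89   0.171 -0.099 -0.    -1.301 -2.415]
```

View pics/w2.png

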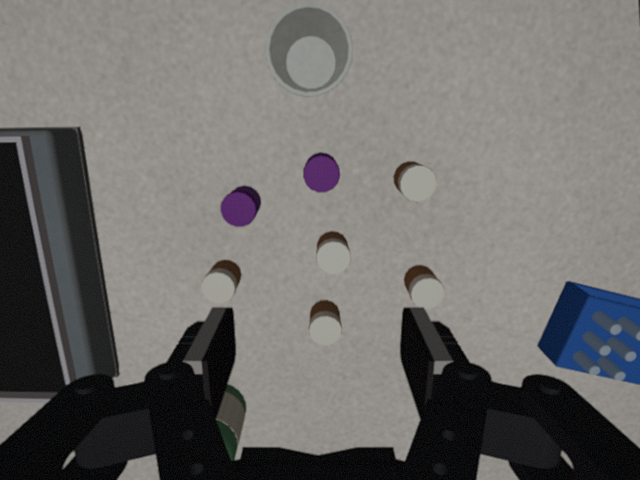

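The wrist view shows the five amber-bodied caps at (418,183), (333,256), (220,287), (427,293) and (325,329). The purple pots are at (240,207) and (322,172).

```bash
cat >> h.py <<'E'
def caps(im,seeds,r=16):
    # centre of the whitish cap near each seed: brighter than the bench, low saturation
    out=[]
    b=cv2.bilateralFilter(im,7,30,5).astype(int)
    for x,y in seeds:
        c=b[y-r:y+r+1,x-r:x+r+1];g=c.min(axis=2);ref=np.median(g[r-3:r+4,r-3:r+4])
        m=((np.abs(c-np.median(c[r-3:r+4,r-3:r+4].reshape(-1,3),axis=0)).max(axis=2))<9).astype(np.uint8)
        m=cv2.morphologyEx(m,cv2.MORPH_OPEN,np.ones((3,3),np.uint8))
        n,l,st,ce=cv2.connectedComponentsWithStats(m);i=l[r,r];out.append((ce[i]+[x-r,y-r],st[i,4]))
    return out
E
python3 - <<'E'
from h import *
np.set_printoptions(precision=1,suppress=True)
w,dw=load('w2');t,dt=load('top0')
sw=[(418,183),(333,256),(220,287),(427,293),(325,329)];stp=[(129,284),(162,249),(213,232),(121,235),(165,215)]
print(w[183,418],w[183,450])
for (a,na),(b,nb) in zip(caps(w,sw,24),caps(t,stp,11)): print(a,na,b,nb,onz(dw,a,45),onz(dt,b,45),tri(dw,a,dt,b))
E
```

```text
[151 160 159] [140 145 149]
[418.  183.3] 956 [125.7 283.4] 153 [425.  386.2  45. ] [423.8 385.4  45. ] (array([424.4, 385.8,  45. ]), np.float64(1.443078847309578))
[332.9 258. ] 828 [159.8 248.5] 152 [504.6 308.5  45. ] [502.8 307.7  45. ] (array([503.4, 308. ,  46.1]), np.float64(1.8440013997660563))
[217.2 288.2] 780 [210.8 230.7] 157 [543.1 190.3  45. ] [541.6 190.2  45. ] (array([542. , 190.2,  46.1]), np.float64(1.3333285385835365))
[427.5 293.4] 745 [118.1 234.2] 144 [539.2 409.2  45. ] [537.7 408.3  45. ] (array([537.7, 407.8,  47.5]), np.float64(1.3479795914331405))
[324.9 330.6] 702 [162.9 213. ] 144 [587.3 304.5  45. ] [585.5 303.4  45. ] (array([586. , 303.8,  45.8]), np.float64(1.8744541170743128))
```

>>> {"op": "move_arm", "data": {"fingers": [60,60,60,60,60,60,60,60,60,25], "travel": [[-97,-104,150],[-97,-104,150],[-97,-104,150],[-97,-104,150],[-97,-104,150],[-97,-104,200],[-97,-104,250],[-97,-104,295],[-97,-104,295],[-97,-104,295]], "dr": [[0,0,0],[0,0,0],[0,0,0],[0,0,0],[0,0,0],[0,0,0],[0,0,0],[0,0,0],[0,0,0],[0,0,0]]}}

```text
clock: 3.25
position: [543.0, 189.4, 186.5]
ee_rot: [-0.024, 1.0, -0.0, 0.0]
contact_force: [0.9, -0.3, 1.6]
gripper_width: 46.6
grasp_force: 0.0
```

>>> {"op": "move_arm", "data": {"fingers": [25,25,25,25], "travel": [[0,0,0],[0,0,0],[0,0,0],[0,0,0]], "dr": [[0,0,0],[0,0,0],[0,0,0],[0,0,0]]}}

```text
clock: 3.65
position: [543.1, 190.2, 188.7]
ee_rot: [-0.024, 1.0, 0.001, 0.002]
contact_force: [-1.9, -0.1, 8.3]
gripper_width: 34.5
grasp_force: 60.2
```

>>> {"op": "move_arm", "data": {"fingers": [25,25,25,25,25,25,25,25,25,25], "travel": [[0,0,-50],[0,0,-110],[-20,-50,-120],[-84,-215,-120],[-84,-215,-120],[-84,-215,-120],[-84,-215,-120],[-84,-215,-120],[-84,-215,-80],[-84,-215,-70]], "dr": [[0,0,0],[0,0,0],[0,0,0],[0,0,0],[0,0,0],[0,0,0],[0,0,0],[0,0,0],[0,0,0],[0,0,0]]}}

```text
clock: 4.65
position: [634.3, -21.2, 252.7]
ee_rot: [-0.023, 1.0, 0.0, -0.003]
contact_force: [-0.9, 0.0, -2.7]
gripper_width: 34.5
grasp_force: 60.1
```

```bash
python3 - <<'E'
from h import *
np.set_printoptions(precision=2,suppress=True)
w=snap('wrist','w3');t=snap('top','t3');print(arm.read_state()['contact_force'],arm.read_state()['position'],arm.read_state()['gripper_width'])
_,dt=load('t3')
for p,n in caps(t,[(126,283),(160,248),(118,234),(163,213)],11): print(p,n,onz(dt,p,45))
cv2.imwrite('pics/v3.png',np.hstack([w[:,60:600],cv2.resize(t[150:310,240:440],(240,192))] if 0 else [w]))
E
```

```text
[ 0.62  0.07 -0.68] [635.21 -20.72 254.04] 34.44320053749485
[125.68 283.44] 153 [423.75 385.42  45.  ]
[160.6  244.43] 72 [512.04 306.28  45.  ]
[118.07 234.2 ] 145 [537.82 408.41  45.  ]
[163. 213.] 529 [585.44 303.12  45.  ]
```

View pics/v3.png

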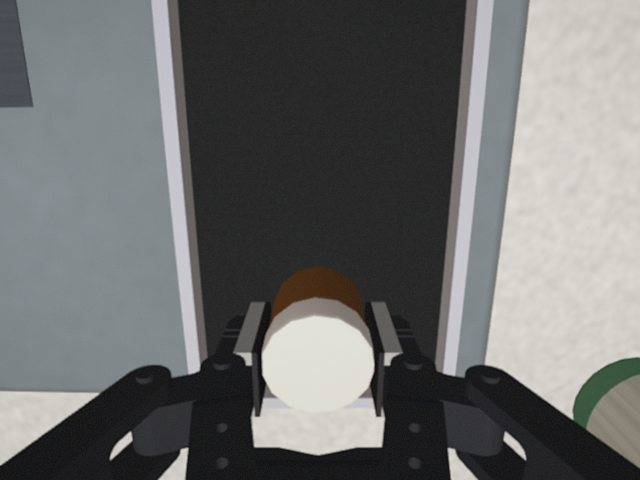

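The view shows the pot held upright between the pads, centred across the tray and inside the walls at (320,355).

>>> {"op": "move_arm", "data": {"fingers": [25,25,25,25], "travel": [[0,0,2],[0,0,4],[0,0,5],[0,0,5]], "dr": [[0,0,0],[0,0,0],[0,0,0],[0,0,0]]}}

```text
clock: 5.15
position: [636.3, -21.0, 251.4]
ee_rot: [-0.024, 1.0, 0.0, 0.001]
contact_force: [-0.1, 0.7, -0.0]
gripper_width: 34.9
grasp_force: 60.1
```

```bash
python3 - <<'E'
from h import *
t,_=load('t3');a=cv2.resize(t[190:310,90:250],None,fx=4,fy=4,interpolation=cv2.INTER_CUBIC);cv2.imwrite('pics/v4.png',a)
E
```

```text
(no output)
```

View pics/v4.png

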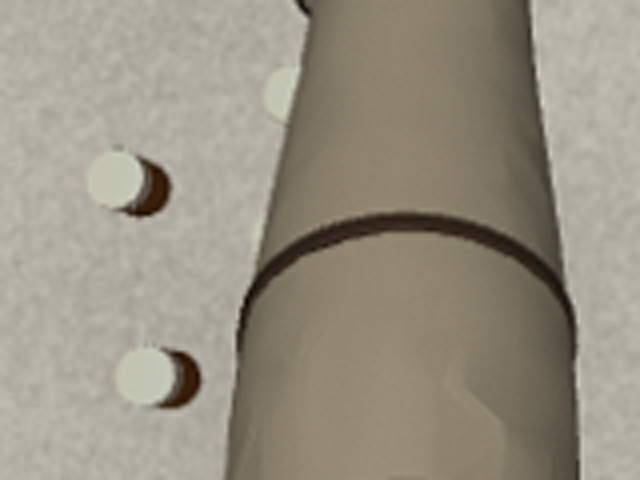

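It is only the arm hiding two pots, and the visible ones are unmoved. There is no contact yet, so I lower further.

>>> {"op": "move_arm", "data": {"fingers": [25,25,25,25], "travel": [[0,0,1],[0,0,2],[0,0,3],[0,0,3]], "dr": [[0,0,0],[0,0,0],[0,0,0],[0,0,0]]}}

```text
clock: 5.55
position: [636.3, -21.2, 248.8]
ee_rot: [-0.024, 1.0, -0.0, 0.0]
contact_force: [-1.9, 0.4, 5.5]
gripper_width: 34.6
grasp_force: 60.8
```

>>> {"op": "move_arm", "data": {"fingers": [60,60,60,60,60,60,60,60,60,60], "travel": [[0,0,0],[0,0,0],[0,0,-20],[0,0,-70],[0,0,-120],[35,327,-120],[35,327,-120],[35,327,-120],[35,327,-120],[35,327,-120]], "dr": [[0,0,0],[0,0,0],[0,0,0],[0,0,0],[0,0,0],[0,0,0],[0,0,0],[0,0,0],[0,0,0],[0,0,0]]}}

```text
clock: 6.55
position: [597.4, 227.6, 367.6]
ee_rot: [-0.023, 1.0, 0.0, 0.0]
contact_force: [1.5, 0.6, -0.9]
gripper_width: 59.7
grasp_force: 0.0
```

>>> {"op": "move_arm", "data": {"fingers": [60,60,60], "travel": [[0,77,0],[0,77,0],[0,77,0]], "dr": [[0,0,0],[0,0,0],[0,0,0]]}}

```text
clock: 6.85
position: [593.8, 306.5, 366.7]
ee_rot: [-0.026, 1.0, 0.0, -0.0]
contact_force: [-0.6, -1.0, 0.6]
gripper_width: 60.2
grasp_force: 0.0
```

```bash
cat >> h.py <<'E'
POTS=dict(A=(424.5,386),B=(503.5,308),D=(538,408),E=(586,304))
def see(f,names,z=45):
    w=snap('wrist',f);_,d=load(f)
    for k in names:
        p=np.round(proj(d,[*POTS[k],z])).astype(int)
        if not(25<p[0]<615 and 25<p[1]<455): continue
        q,n=caps(w,[tuple(p)],24)[0];X=onz(d,q,z);print(k,p,q,n,X.round(1),'tool',tool([X[0],X[1],185.6]).round(1))
    s=arm.read_state();print(s['clock'],s['position'],s['contact_force'],s['gripper_width'])
E
python3 -c "
from h import *
see('w4','ABDE')"
```

```text
B [326  90] [326.99657869  90.7888563 ] 2046 [503.8 308.5  45. ] tool [ 89.8   8.5 181.2]
D [470 152] [471.72683706 153.84877529] 1878 [539.  409.2  45. ] tool [ 49.6 107.3 181.1]
E [314 213] [315.08725603 214.72215844] 1742 [586.9 304.8  45. ] tool [  6.9   0.7 181.1]
6.9 [594.0108444  304.55480263 366.73883017] [-0.26144672 -0.3361312   0.05863656] 60.1338395119069
```

>>> {"op": "move_arm", "data": {"fingers": [60,60,60,60,25,25,25,25,25,25], "travel": [[7,0,50],[7,0,100],[7,0,150],[7,0,182],[7,0,182],[7,0,182],[7,0,182],[7,0,182],[7,0,140],[7,0,90]], "dr": [[0,0,0],[0,0,0],[0,0,0],[0,0,0],[0,0,0],[0,0,0],[0,0,0],[0,0,0],[0,0,0],[0,0,0]]}}

```text
clock: 7.9
position: [586.9, 301.9, 277.9]
ee_rot: [-0.023, 1.0, -0.001, -0.001]
contact_force: [2.2, 1.1, 0.2]
gripper_width: 34.5
grasp_force: 60.0
```

>>> {"op": "move_arm", "data": {"fingers": [25,25,25,25,25,25,25,25,25,25], "travel": [[0,-20,-20],[16,-326,-20],[16,-326,-20],[16,-326,-20],[16,-326,-20],[16,-326,-20],[16,-326,-20],[16,-326,-20],[16,-326,10],[16,-326,22]], "dr": [[0,0,0],[0,0,0],[0,0,0],[0,0,0],[0,0,0],[0,0,0],[0,0,0],[0,0,0],[0,0,0],[0,0,0]]}}

```text
clock: 8.9
position: [585.9, -24.5, 255.3]
ee_rot: [-0.023, 1.0, 0.0, -0.0]
contact_force: [-1.1, -0.5, -0.9]
gripper_width: 34.6
grasp_force: 60.2
```

>>> {"op": "move_arm", "data": {"fingers": [25,25,25,60,60,60,60,60,60,60], "travel": [[0,0,3],[0,0,6],[0,0,8],[0,0,8],[0,0,8],[0,0,8],[0,0,-30],[0,0,-80],[0,40,-115],[0,90,-115]], "dr": [[0,0,0],[0,0,0],[0,0,0],[0,0,0],[0,0,0],[0,0,0],[0,0,0],[0,0,0],[0,0,0],[0,0,0]]}}

```text
clock: 9.9
position: [583.7, 63.0, 377.2]
ee_rot: [-0.022, 1.0, 0.001, 0.006]
contact_force: [2.2, 0.9, -0.2]
gripper_width: 60.0
grasp_force: 0.0
```

>>> {"op": "move_arm", "data": {"fingers": [60,60,60,60,60,60,60], "travel": [[67,246,0],[67,246,0],[67,246,0],[67,246,0],[67,246,0],[67,246,0],[67,246,0]], "dr": [[0,0,0],[0,0,0],[0,0,0],[0,0,0],[0,0,0],[0,0,0],[0,0,0]]}}

```text
clock: 10.6
position: [503.5, 307.5, 370.7]
ee_rot: [-0.025, 1.0, 0.0, 0.0]
contact_force: [-0.3, -1.3, -0.4]
gripper_width: 59.8
grasp_force: 0.0
```

```bash
python3 -c "
from h import *
see('w5','ABD')"
```

```text
A [440 114] [439.98701299 114.65634366] 2002 [424.6 386.3  45. ] tool [ 75.3  83.8 185.1]
B [318 223] [318.79832936 223.83949881] 1676 [504.2 308.7  45. ] tool [ -0.4   2.5 185.1]
D [449 274] [450.45276653 275.30296896] 1482 [539.2 409.4  45. ] tool [-40.3 101.4 185. ]
10.65 [503.90944176 306.2416842  370.67078009] [-0.20249391 -0.01939984 -0.36222896] 60.010932173669694
```

>>> {"op": "move_arm", "data": {"fingers": [60,60,60,60,25,25,25,25,25,25], "travel": [[0,2,50],[0,2,100],[0,2,150],[0,2,185],[0,2,185],[0,2,185],[0,2,185],[0,2,185],[0,2,140],[0,2,90]], "dr": [[0,0,0],[0,0,0],[0,0,0],[0,0,0],[0,0,0],[0,0,0],[0,0,0],[0,0,0],[0,0,0],[0,0,0]]}}

```text
clock: 11.65
position: [503.7, 307.7, 281.5]
ee_rot: [-0.023, 1.0, -0.001, -0.001]
contact_force: [-0.0, 1.4, 0.1]
gripper_width: 34.4
grasp_force: 60.1
```

>>> {"op": "move_arm", "data": {"fingers": [25,25,25,25,25,25,25,25,25,25], "travel": [[0,-20,-20],[-17,-335,-20],[-17,-335,-20],[-17,-335,-20],[-17,-335,-20],[-17,-335,-20],[-17,-335,-20],[-17,-335,-20],[-17,-335,10],[-17,-335,25]], "dr": [[0,0,0],[0,0,0],[0,0,0],[0,0,0],[0,0,0],[0,0,0],[0,0,0],[0,0,0],[0,0,0],[0,0,0]]}}

```text
clock: 12.65
position: [536.2, -26.6, 255.8]
ee_rot: [-0.022, 1.0, 0.0, 0.001]
contact_force: [-0.0, -0.1, -1.3]
gripper_width: 34.5
grasp_force: 60.2
```

>>> {"op": "move_arm", "data": {"fingers": [25,25,25,60,60,60,60,60,60,60], "travel": [[0,0,3],[0,0,6],[0,0,8],[0,0,8],[0,0,8],[0,0,8],[0,0,-30],[0,0,-80],[0,40,-115],[0,90,-115]], "dr": [[0,0,0],[0,0,0],[0,0,0],[0,0,0],[0,0,0],[0,0,0],[0,0,0],[0,0,0],[0,0,0],[0,0,0]]}}

```text
clock: 13.65
position: [533.7, 61.6, 376.7]
ee_rot: [-0.022, 1.0, 0.001, 0.006]
contact_force: [0.7, 1.5, 0.2]
gripper_width: 60.1
grasp_force: 0.0
```

>>> {"op": "move_arm", "data": {"fingers": [60,60,60,60,60,60,60,60,60], "travel": [[92,326,0],[92,326,0],[92,326,0],[92,326,0],[92,326,0],[92,326,0],[92,326,0],[92,326,0],[92,326,0]], "dr": [[0,0,0],[0,0,0],[0,0,0],[0,0,0],[0,0,0],[0,0,0],[0,0,0],[0,0,0],[0,0,0]]}}

```text
clock: 14.55
position: [424.9, 383.9, 370.4]
ee_rot: [-0.024, 1.0, -0.0, -0.0]
contact_force: [0.6, 0.1, -0.2]
gripper_width: 60.2
grasp_force: 0.0
```

```bash
python3 -c "
from h import *
see('w6','AD')"
```

```text
A [320 223] [320.7241791  222.98029851] 1675 [424.7 386.3  45. ] tool [  0.3   3.5 184.9]
D [341 361] [342.0352459  362.58196721] 1220 [539.2 409.1  45. ] tool [-115.1   20.8  184.8]
14.6 [425.27214029 382.96833357 370.46367331] [ 0.56331588 -0.1414674   0.55995761] 60.06712987457642
```

>>> {"op": "move_arm", "data": {"fingers": [60,60,60,60,25,25,25,25,25,25], "travel": [[0,3,50],[0,3,100],[0,3,150],[0,3,185],[0,3,185],[0,3,185],[0,3,185],[0,3,185],[0,3,140],[0,3,90]], "dr": [[0,0,0],[0,0,0],[0,0,0],[0,0,0],[0,0,0],[0,0,0],[0,0,0],[0,0,0],[0,0,0],[0,0,0]]}}

```text
clock: 15.6
position: [425.1, 385.6, 281.5]
ee_rot: [-0.023, 1.0, -0.001, -0.001]
contact_force: [1.3, 0.6, -1.4]
gripper_width: 34.7
grasp_force: 60.1
```

>>> {"op": "move_arm", "data": {"fingers": [25,25,25,25,25,25,25,25,25,25], "travel": [[0,-20,-20],[-42,-416,-20],[-42,-416,-20],[-42,-416,-20],[-42,-416,-20],[-42,-416,-20],[-42,-416,-20],[-42,-416,-20],[-42,-416,-20],[-42,-416,-20]], "dr": [[0,0,0],[0,0,0],[0,0,0],[0,0,0],[0,0,0],[0,0,0],[0,0,0],[0,0,0],[0,0,0],[0,0,0]]}}

```text
clock: 16.6
position: [486.6, -32.0, 302.1]
ee_rot: [-0.02, 1.0, 0.0, 0.001]
contact_force: [-0.5, 0.3, -0.4]
gripper_width: 34.6
grasp_force: 60.3
```

>>> {"op": "move_arm", "data": {"fingers": [25,25,25,25,25,60,60,60,60,60], "travel": [[0,0,0],[0,0,30],[0,0,46],[0,0,50],[0,0,53],[0,0,53],[0,0,53],[0,0,53],[0,0,10],[0,0,-40]], "dr": [[0,0,0],[0,0,0],[0,0,0],[0,0,0],[0,0,0],[0,0,0],[0,0,0],[0,0,0],[0,0,0],[0,0,0]]}}

```text
clock: 17.6
position: [486.3, -27.6, 340.4]
ee_rot: [-0.023, 1.0, -0.001, -0.002]
contact_force: [0.7, 0.5, -0.1]
gripper_width: 59.9
grasp_force: 0.0
```

```bash
python3 -c "
from h import *
see('w7','')
t=snap('top','t7')
a=cv2.resize(t[150:310,90:350],(640,394));cv2.imwrite('pics/v7.png',a)
print(tool([539.2,409.2,370]))"
```

```text
17.65 [489.02439892 -27.42077322 350.63686654] [1.78480742 0.3066394  6.00532142] 60.0696121030753
[-71.79286015 433.538697   -20.49674583]
```

View pics/w7.png

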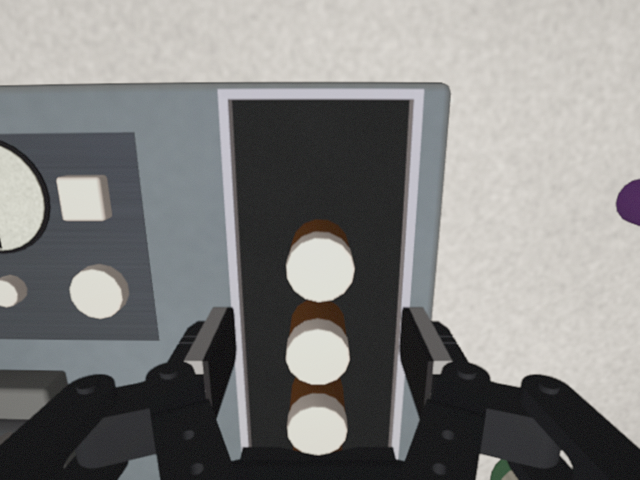

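Three pots stand upright in a row at (320,265), (318,350) and (318,425). The fourth is out of view, and the near end of the tray is free.

>>> {"op": "move_arm", "data": {"fingers": [60,60,60,60,60,60,60,60,60,60], "travel": [[0,0,-30],[-73,434,-30],[-73,434,-30],[-73,434,-30],[-73,434,-30],[-73,434,-30],[-73,434,-30],[-73,434,-30],[-73,434,-30],[-73,434,-30]], "dr": [[0,0,0],[0,0,0],[0,0,0],[0,0,0],[0,0,0],[0,0,0],[0,0,0],[0,0,0],[0,0,0],[0,0,0]]}}

```text
clock: 18.7
position: [539.2, 412.1, 370.7]
ee_rot: [-0.024, 1.0, 0.0, 0.0]
contact_force: [0.2, 0.3, 0.6]
gripper_width: 59.9
grasp_force: 0.0
```

>>> {"op": "move_arm", "data": {"fingers": [60,60], "travel": [[0,0,0],[0,0,0]], "dr": [[0,0,0],[0,0,0]]}}

```text
clock: 18.9
position: [539.1, 410.1, 369.9]
ee_rot: [-0.024, 1.0, -0.0, -0.0]
contact_force: [0.0, 0.7, 0.2]
gripper_width: 60.1
grasp_force: 0.0
```

```bash
python3 -c "
from h import *
see('w8','D')"
```

```text
D [314 222] [316.22016706 223.3221957 ] 1676 [539.1 409.3  45. ] tool [1.000e-01 3.000e-01 1.847e+02]
18.95 [539.22100166 409.11760934 370.3223865 ] [0.91613513 0.42505853 0.30976461] 59.736660682467374
```

>>> {"op": "move_arm", "data": {"fingers": [60,60,60,60,25,25,25,25,25,25], "travel": [[0,0,50],[0,0,100],[0,0,150],[0,0,185],[0,0,185],[0,0,185],[0,0,185],[0,0,185],[0,0,140],[0,0,90]], "dr": [[0,0,0],[0,0,0],[0,0,0],[0,0,0],[0,0,0],[0,0,0],[0,0,0],[0,0,0],[0,0,0],[0,0,0]]}}

```text
clock: 19.95
position: [539.0, 409.0, 281.1]
ee_rot: [-0.023, 1.0, -0.001, -0.001]
contact_force: [-0.0, 1.2, 0.4]
gripper_width: 34.8
grasp_force: 60.1
```

>>> {"op": "move_arm", "data": {"fingers": [25,25,25,25,25,25,25,25,25,25], "travel": [[10,-20,-20],[123,-433,-20],[123,-433,-20],[123,-433,-20],[123,-433,-20],[123,-433,-20],[123,-433,-20],[123,-433,-20],[123,-433,-20],[123,-433,-20]], "dr": [[0,0,0],[0,0,0],[0,0,0],[0,0,0],[0,0,0],[0,0,0],[0,0,0],[0,0,0],[0,0,0],[0,0,0]]}}

```text
clock: 20.95
position: [435.1, -31.5, 302.2]
ee_rot: [-0.022, 1.0, 0.0, 0.001]
contact_force: [0.9, 0.5, -1.6]
gripper_width: 34.8
grasp_force: 60.1
```

>>> {"op": "move_arm", "data": {"fingers": [25,25], "travel": [[0,0,0],[0,0,0]], "dr": [[0,0,0],[0,0,0]]}}

```text
clock: 21.15
position: [436.8, -29.3, 302.0]
ee_rot: [-0.023, 1.0, 0.0, 0.002]
contact_force: [0.6, 0.2, -0.8]
gripper_width: 34.8
grasp_force: 60.2
```

>>> {"op": "move_arm", "data": {"fingers": [25,25,25,25,25,60,60,60,60,60], "travel": [[0,0,20],[0,0,40],[0,0,48],[0,0,52],[0,0,53],[0,0,53],[0,0,53],[0,0,53],[0,0,10],[0,0,-40]], "dr": [[0,0,0],[0,0,0],[0,0,0],[0,0,0],[0,0,0],[0,0,0],[0,0,0],[0,0,0],[0,0,0],[0,0,0]]}}

```text
clock: 22.15
position: [436.3, -29.0, 340.5]
ee_rot: [-0.023, 1.0, -0.001, -0.003]
contact_force: [1.6, 0.1, -0.3]
gripper_width: 60.3
grasp_force: 0.0
```

>>> {"op": "move_arm", "data": {"fingers": [60,60,60,60,60,60,60,60,60], "travel": [[0,0,-40],[-145,-199,-40],[-145,-199,-40],[-145,-199,-40],[-145,-199,-40],[-145,-199,-40],[-145,-199,-40],[-145,-199,-40],[-145,-199,-40]], "dr": [[0,0,0],[0,0,0],[0,0,0],[0,0,0],[0,0,0],[0,0,0],[0,0,0],[0,0,0],[0,0,0]]}}

```text
clock: 23.05
position: [590.3, -220.4, 380.7]
ee_rot: [-0.024, 1.0, 0.0, -0.0]
contact_force: [-0.4, -0.4, 0.5]
gripper_width: 60.1
grasp_force: 0.0
```

```bash
python3 -c "
from h import *
see('w9','')
snap('scene','s9')"
```

```text
23.1 [ 590.23410184 -220.06857407  381.06936822] [ 0.13949244 -0.1425924   0.28156428] 60.001562261622006
```

View pics/w9.png

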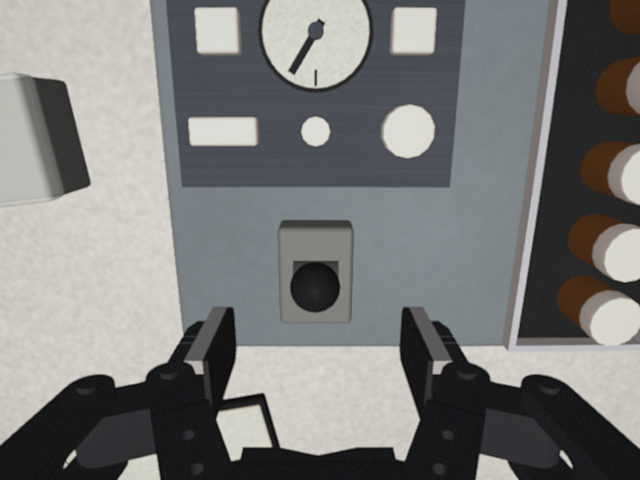

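The view shows the knob at (315,287) over a grey block spanning rows 222 to 322. All five pots stand in the tray, with caps down the right side. square_right is at (217,30) and the needle leans to the mixer's right.

```bash
python3 - <<'E'
from h import *
np.set_printoptions(precision=1,suppress=True)
w,d=load('w9');w1,d1=load('w1');t,dt=load('top0')
def knob(im,p,r,thr):
    x,y=p;c=im[y-r:y+r,x-r:x+r].max(axis=2);m=(c<thr).astype(np.uint8);m=cv2.morphologyEx(m,cv2.MORPH_OPEN,np.ones((5,5),np.uint8));n,l,st,ce=cv2.connectedComponentsWithStats(m);i=l[r,r];return ce[i]+[x-r,y-r],st[i]
a,sa=knob(w,(315,287),34,45);b,sb=knob(w1,(278,381),24,45);print(a,sa,b,sb)
print('2-wrist',tri(d,a,d1,b)); print('tops',tri(d,a,dt,(397.5,192)))
for z in(60,85):print(z,[onz(d,p,z) for p in((316,222),(316,229),(316,322))])
o,v=ray(d,a)
for px in(617,620,623):
    for th in np.arange(0,.7,.05):
        X=np.array([px-70*np.sin(.6-th),-220,82+70*np.cos(.6-th)]);s=(X[2]-o[2])/v[2];Y=o+s*v
        if abs(Y[0]-X[0])<1.7: print(px,th,X,Y)
for f in('w9',):
    for k,p,r in(('sqR',(217,30),None),('small',(315,131),None),('bar',(223,131),None),('big',(408,131),None)):
        g=(w.min(axis=2)>150).astype(np.uint8);n,l,st,ce=cv2.connectedComponentsWithStats(g);i=l[p[1],p[0]];print(k,ce[i],st[i,4],onz(d,ce[i],70))
E
```

```text
[314.7 286.1] [  10    9   48   49 1869] [277.7 380.4] [  8   7  32  34 869]
2-wrist (array([ 599.3, -221.1,  149.6]), np.float64(0.14841183721190288))
tops (array([ 596.1, -221. ,  156.9]), np.float64(0.3830377164186042))
60 [array([ 588.3, -221.2,   60. ]), array([ 593.5, -220.9,   60. ]), array([ 666.8, -217.7,   60. ])]
85 [array([ 582. , -221.4,   85. ]), array([ 586.6, -221.2,   85. ]), array([ 653.7, -218.2,   85. ])]
617 0.35000000000000003 [ 599.7 -220.   149.8] [ 599.3 -221.   149.8]
620 0.30000000000000004 [ 599.3 -220.   148.9] [ 599.7 -221.   148.9]
623 0.25 [ 599.  -220.   147.8] [ 600.1 -221.   147.8]
sqR [216.3  29.9] 1871 [ 468.5 -286.9   70. ]
small [315.3 131. ] 647 [ 525.6 -224.4   70. ]
bar [222.7 131.1] 1870 [ 528.2 -283.9   70. ]
big [408.2 130.9] 2145 [ 522.7 -164.7   70. ]
```

>>> {"op": "move_arm", "data": {"fingers": [60,60,60,15,15,15,15,15,15], "travel": [[-9,-1,40],[-9,-1,70],[-9,-1,76],[-9,-1,76],[-9,-1,76],[-9,-1,76],[-9,-1,76],[-9,-1,76],[-9,-1,76]], "dr": [[0,0,0],[0,0,0],[0,0,0],[0,0,0],[0,0,0],[0,0,0],[0,0,0],[0,0,0],[0,0,0]]}}

```text
clock: 24.05
position: [600.4, -221.3, 307.2]
ee_rot: [-0.024, 1.0, -0.0, 0.002]
contact_force: [-0.7, 2.7, 6.2]
gripper_width: 22.8
grasp_force: 58.6
```

>>> {"op": "move_arm", "data": {"fingers": [15,15,15,15,15,15,15,15,15], "travel": [[-4,0,-1],[-8,0,-1.5],[-12,0,-2],[-15,0,-2.3],[-18,0,-2.5],[-20,0,-2.5],[-20,0,-2.5],[-20,0,-2.5],[-20,0,-2.5]], "dr": [[0,0,0],[0,0,0],[0,0,0],[0,0,0],[0,0,0],[0,0,0],[0,0,0],[0,0,0],[0,0,0]]}}

```text
clock: 24.95
position: [620.6, -220.4, 308.3]
ee_rot: [-0.023, 1.0, -0.0, 0.002]
contact_force: [1.1, 2.2, 4.9]
gripper_width: 22.4
grasp_force: 63.4
```

Release, rise and go back to the viewing place.

>>> {"op": "move_arm", "data": {"fingers": [60,60,60,60,60,60,60,60], "travel": [[0,0,0],[0,0,0],[0,0,0],[0,0,-40],[30,0,-76],[30,0,-76],[30,0,-76],[30,0,-76]], "dr": [[0,0,0],[0,0,0],[0,0,0],[0,0,0],[0,0,0],[0,0,0],[0,0,0],[0,0,0]]}}

```text
clock: 25.75
position: [589.7, -221.9, 381.8]
ee_rot: [-0.023, 1.0, 0.0, -0.001]
contact_force: [0.1, 0.4, 0.1]
gripper_width: 60.0
grasp_force: 0.0
```

```bash
python3 - <<'E'
from h import *
np.set_printoptions(precision=1,suppress=True)
see('w10','');w,d=load('w10')
def knob(im,p,r,thr):
    x,y=p;c=im[y-r:y+r,x-r:x+r].max(axis=2);m=(c<thr).astype(np.uint8);m=cv2.morphologyEx(m,cv2.MORPH_OPEN,np.ones((5,5),np.uint8));n,l,st,ce=cv2.connectedComponentsWithStats(m);i=l[r,r];return ce[i]+[x-r,y-r],st[i]
p=proj(d,[619.5,-220,152]);a,s=knob(w,tuple(p.round().astype(int)),36,45);print(p,a,s,onz(d,a,152))
s=snap('scene','s10');o=load('scene0')[0]
c=lambda i:cv2.resize(i[200:280,215:295],(390,390),interpolation=cv2.INTER_CUBIC)
x0,y0=220,190
cv2.imwrite('pics/v10.png',np.hstack([c(s),cv2.resize(w[190:390,220:420],(390,390))]))
E
```

```text
25.8 [ 589.9 -221.8  381.4] [ 0.2 -0.6  0.5] 59.6094926121626
[317.6 324.6] [317.4 309.3] [  12    0   48   44 1727] [ 610.7 -220.5  152. ]
```

View pics/v10.png

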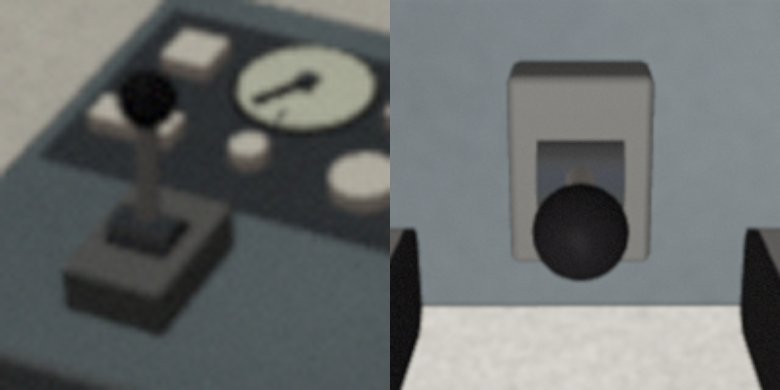

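The knob seems short of upright, at (317,309) in the wrist view against (318,325) expected, so it slipped in the grip. I will turn the gripper to close along x, which centres the knob.

>>> {"op": "move_arm", "data": {"fingers": [60,60,60,60,60,60,60,60,60,60], "travel": [[-20,2,0],[-20,2,0],[-20,2,0],[-20,2,0],[-20,2,0],[-20,2,0],[-20,2,0],[-20,2,0],[-20,2,0],[-20,2,0]], "dr": [[0,0,-1.571],[0,0,-1.571],[0,0,-1.571],[0,0,-1.571],[0,0,-1.571],[0,0,-1.571],[0,0,-1.571],[0,0,-1.571],[0,0,-1.571],[0,0,-1.571]]}}

```text
clock: 26.85
position: [610.2, -218.9, 381.4]
ee_rot: [-0.701, 0.713, 0.001, -0.001]
contact_force: [0.1, 0.7, 0.1]
gripper_width: 60.0
grasp_force: 0.0
```

>>> {"op": "move_arm", "data": {"fingers": [60,60], "travel": [[0,0,0],[0,0,0]], "dr": [[0,0,-0.071],[0,0,-0.071]]}}

```text
clock: 27.05
position: [610.2, -218.9, 381.5]
ee_rot: [0.724, -0.69, -0.001, 0.001]
contact_force: [0.1, 0.1, 0.1]
gripper_width: 60.1
grasp_force: 0.0
```

```bash
cat >> h.py <<'E'
def knobc(im,p,r=45,thr=45):
    x,y=np.round(p).astype(int);c=im[y-r:y+r,x-r:x+r].max(axis=2);m=(c<thr).astype(np.uint8);m=cv2.morphologyEx(m,cv2.MORPH_OPEN,np.ones((9,9),np.uint8));n,l,st,ce=cv2.connectedComponentsWithStats(m);i=l[r,r];return ce[i]+[x-r,y-r],st[i]
E
python3 - <<'E'
from h import *
np.set_printoptions(precision=2,suppress=True)
w10,d10=load('w10');_,ds=load('s10')
see('w11','');w,d=load('w11')
s=arm.read_state();print(R.from_quat(s['ee_rot']).as_matrix()[:2,:2],s['joints'])
a,_=knobc(w10,(317,309));b,sb=knobc(w,proj(d,[611,-220,151]));print(a,b,sb,'tri',tri(d10,a,d,b),'scene',tri(d10,a,ds,(245.2,220.1)),tri(d,b,ds,(245.2,220.1)))
for n in('top',):
    t=snap('top','t11')
E
```

```text
27.1 [ 610.1  -218.9   381.69] [ 0.03 -0.62  0.04] 60.02048228390904
[[ 0.05 -1.  ]
 [-1.   -0.05]] [-0.1   0.44  0.04 -0.   -1.17  0.14]
[317.29 308.29] [313.11 265.62] [   0    0   90   90 6209] tri (array([ 611.15, -220.19,  150.48]), np.float64(0.8742928819263661)) scene (array([ 610.75, -220.23,  150.29]), np.float64(0.6865593255167971)) (array([ 611.26, -219.71,  150.62]), np.float64(0.3876422500094294))
```

View pics/w11.png

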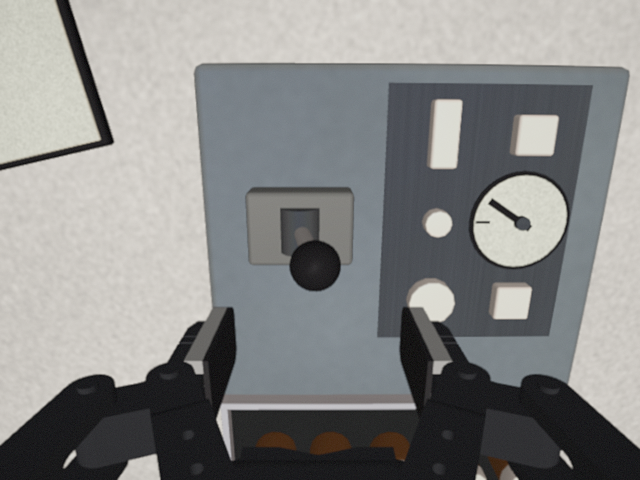

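The view, with left being +x, shows the knob at (315,265) leaning to the near side of the block. The block spans columns 247 to 353 and its slot 281 to 319. The bar is at (446,134) and square_right at (536,135).

```bash
python3 - <<'E'
from h import *
np.set_printoptions(precision=2,suppress=True)
w,d=load('w11')
g=cv2.GaussianBlur(w,(3,3),0).astype(int).sum(axis=2)
for r in(215,240):
    e=np.diff(g[r]);
    for lo,hi in((235,258),(272,290),(310,328),(342,362)):
        c=lo+np.argmax(np.abs(e[lo:hi]))+.5;print(r,c,onz(d,(c,r),85),end=' ')
    print()
print('knob col315 z150.5',onz(d,(314.7,265.5),150.5))
E
```

```text
215 245.5 [ 655.91 -228.45   85.  ] 215 279.5 [ 633.99 -229.41   85.  ] 215 318.5 [ 608.86 -230.53   85.  ] 215 353.5 [ 586.31 -231.54   85.  ] 
240 246.5 [ 655.33 -211.61   85.  ] 240 280.5 [ 633.01 -212.6    85.  ] 240 318.5 [ 608.09 -213.71   85.  ] 240 352.5 [ 585.79 -214.7    85.  ] 
knob col315 z150.5 [ 610.59 -219.91  150.5 ]
```

>>> {"op": "move_arm", "data": {"fingers": [60,60,60,15,15,15,15,15], "travel": [[1,-1,40],[1,-1,70],[1,-1,78],[1,-1,78],[1,-1,78],[1,-1,78],[1,-1,78],[1,-1,78]], "dr": [[0,0,0],[0,0,0],[0,0,0],[0,0,0],[0,0,0],[0,0,0],[0,0,0],[0,0,0]]}}

```text
clock: 27.95
position: [611.4, -220.1, 307.2]
ee_rot: [0.724, -0.69, 0.002, -0.001]
contact_force: [0.4, -0.2, 4.4]
gripper_width: 22.6
grasp_force: 58.7
```

>>> {"op": "move_arm", "data": {"fingers": [15,15,15,15,15,15,15,15], "travel": [[0,-2,-0.5],[0,-4,-0.9],[0,-6,-1.2],[0,-8,-1.4],[0,-10,-1.5],[0,-10,-1.5],[0,-10,-1.5],[0,-10,-1.5]], "dr": [[0,0,0],[0,0,0],[0,0,0],[0,0,0],[0,0,0],[0,0,0],[0,0,0],[0,0,0]]}}

```text
clock: 28.75
position: [617.6, -220.1, 307.5]
ee_rot: [0.723, -0.69, -0.005, 0.004]
contact_force: [-11.0, 0.2, 10.9]
gripper_width: 22.8
grasp_force: 59.6
```

```bash
python3 - <<'E'
from h import *
see('w12','');w,d=load('w12');cv2.imwrite('pics/w12v.png',w)
s=snap('scene','s12');_,ds=load('s12')
E
```

```text
28.8 [ 617.62607826 -220.04068917  307.46540326] [-10.80803643  -0.13304118  11.34575736] 22.79901398732401
```

>>> {"op": "move_arm", "data": {"fingers": [15,15,15,15], "travel": [[0,-2,0],[0,-3.5,0],[0,-3.5,0],[0,-3.5,0]], "dr": [[0,0,0],[0,0,0],[0,0,0],[0,0,0]]}}

```text
clock: 29.25
position: [619.8, -220.0, 307.5]
ee_rot: [0.723, -0.691, -0.007, 0.006]
contact_force: [-15.1, 0.9, 13.7]
gripper_width: 22.7
grasp_force: 59.9
```

```bash
cat >> h.py <<'E'
def gp():
    s=arm.read_state();Q=R.from_quat(s['ee_rot']);print('grasp pt',(np.array(s['position'])+Q.apply([0,0,155])).round(1),'z',Q.apply([0,0,1]).round(3),'F',np.round(s['contact_force'],1))
E
python3 - <<'E'
from h import *
gp()
see('w13','');w,d=load('w13');s=snap('scene','s13')
cv2.imwrite('pics/v13.png',np.hstack([cv2.resize(s[200:280,215:295],(390,390),interpolation=cv2.INTER_CUBIC),cv2.resize(w[180:400,210:430],(390,390))]))
E
```

```text
grasp pt [ 616.9 -220.   152.5] z [-0.019  0.    -1.   ] F [-15.1   0.9  13.7]
29.3 [ 619.79428139 -220.01387834  307.52112875] [-14.77300584   0.58445867  14.50661462] 22.993853577719367
```

View pics/v13.png

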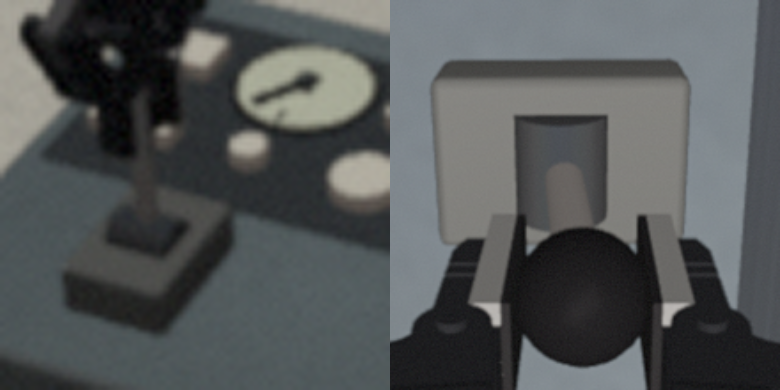

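The knob sits squarely between the pads and the rod is still slightly short of upright. I push on.

>>> {"op": "move_arm", "data": {"fingers": [15,15,15,15], "travel": [[0,-2,0],[0,-4,0],[0,-4,0],[0,-4,0]], "dr": [[0,0,0],[0,0,0],[0,0,0],[0,0,0]]}}

```text
clock: 29.75
position: [624.1, -219.8, 308.5]
ee_rot: [0.723, -0.691, -0.006, 0.006]
contact_force: [-15.2, 0.3, 17.4]
gripper_width: 22.7
grasp_force: 59.2
```

```bash
python3 - <<'E'
from h import *
gp()
E
```

```text
grasp pt [ 621.5 -219.9  153.5] z [-0.017 -0.    -1.   ] F [-15.2   0.3  17.4]
```

>>> {"op": "move_arm", "data": {"fingers": [15,15,15,15,40,60,60,60,60,60], "travel": [[0,3,0],[0,5,0],[0,7,0],[0,7,0],[0,7,0],[0,7,0],[0,7,0],[0,7,-40],[0,17,-78],[0,17,-78]], "dr": [[0,0,0],[0,0,0],[0,0,0],[0,0,0],[0,0,0],[0,0,0],[0,0,0],[0,0,0],[0,0,0],[0,0,0]]}}

```text
clock: 30.75
position: [612.1, -220.3, 391.1]
ee_rot: [0.724, -0.69, 0.005, -0.003]
contact_force: [0.0, -0.8, 1.9]
gripper_width: 59.9
grasp_force: 0.0
```

```bash
python3 - <<'E'
from h import *
np.set_printoptions(precision=2,suppress=True)
see('w14','');w,d=load('w14');s=snap('scene','s14');_,ds=load('s14')
p=proj(d,[621,-220,152]);print(p)
x,y=p.round().astype(int);g=cv2.medianBlur(w[y-50:y+50,x-50:x+50],5).max(axis=2)
h=cv2.HoughCircles(g,cv2.HOUGH_GRADIENT,1,50,param1=60,param2=12,minRadius=20,maxRadius=30);print(h)
q=h[0,0,:2]+[x-50,y-50];print(q,onz(d,q,152))
gg=cv2.GaussianBlur(w,(3,3),0).astype(int).sum(axis=2)
for r in(200,215,230):
    e=np.diff(gg[r]);X=[]
    for X0 in(655.6,633.5,608.5,586):
        c0=int(proj(d,[X0,-225,85])[0]);c=c0-9+np.argmax(np.abs(e[c0-9:c0+9]))+.5;X.append(onz(d,(c,r),85)[0])
    print(r,np.array(X),(X[0]+X[3])/2,(X[1]+X[2])/2)
cv2.imwrite('pics/v14.png',np.hstack([cv2.resize(s[200:280,215:295],(390,390),interpolation=cv2.INTER_CUBIC),cv2.resize(w[160:360,200:400],(390,390))]))
E
```

```text
30.8 [ 611.7  -219.93  387.89] [ 0.17 -0.36 -0.36] 59.42890213547105
[304.73 263.52]
[[[54.5 49.5 23.9]]]
[309.5 263.5] [ 618.5  -220.14  152.  ]
200 [656.41 633.21 615.37 586.99] 621.7016331016436 624.2900114981683
215 [656.36 633.59 608.89 586.22] 621.2923636004202 621.2394029302264
230 [655.64 633.3  608.34 586.11] 620.8727897227413 620.8212725188514
```

View pics/v14.png

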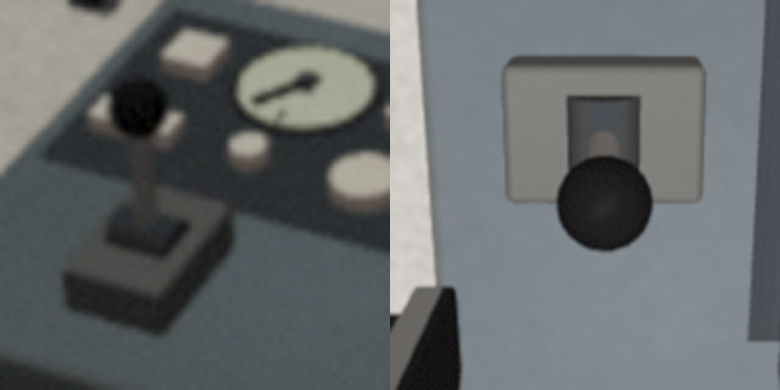

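The knob is nearly over the block's centre: column 604 against 603.5 in the crop, with the rod straight below it. I check again from directly above, with the arm settled.

>>> {"op": "move_arm", "data": {"fingers": [60,60,60,60,60], "travel": [[0,-9,0],[0,-9,0],[0,-9,0],[0,-9,0],[0,-9,0]], "dr": [[0,0,0],[0,0,0],[0,0,0],[0,0,0],[0,0,0]]}}

```text
clock: 31.35
position: [620.4, -219.5, 384.0]
ee_rot: [0.724, -0.69, -0.0, 0.0]
contact_force: [-0.7, 0.4, 0.2]
gripper_width: 60.0
grasp_force: 0.0
```

```bash
cat > lev.py <<'E'
from h import *
import sys
np.set_printoptions(precision=2,suppress=True)
f=sys.argv[1];see(f,'');gp();w,d=load(f)
p=proj(d,[621,-220,152]);x,y=p.round().astype(int);g=cv2.medianBlur(w[y-50:y+50,x-50:x+50],5).max(axis=2)
h=cv2.HoughCircles(g,cv2.HOUGH_GRADIENT,1,50,param1=60,param2=12,minRadius=20,maxRadius=30)
q=h[0,0,:2]+[x-50,y-50];k=onz(d,q,152);print('knob',p,q,k)
gg=cv2.GaussianBlur(w,(3,3),0).astype(int).sum(axis=2);mids=[]
r0=int(proj(d,[621,-226,85])[1])
for r in range(r0-6,r0+7,3):
    e=np.diff(gg[r]);X=[]
    for X0 in(655.6,586):
        c0=int(proj(d,[X0,-225,85])[0]);c=c0-9+np.argmax(np.abs(e[c0-9:c0+9]))+.5;X.append(onz(d,(c,r),85)[0])
    mids.append(np.mean(X))
print('block mid x',np.array(mids),'lean',(np.median(mids)-k[0])/70)
E
python3 lev.py w15
```

```text
31.4 [ 620.37 -219.47  384.21] [ 0.27 -0.47  0.39] 60.13412903191994
grasp pt [ 620.3 -219.5  229.2] z [-0.  0. -1.] F [ 0.3 -0.5  0.4]
knob [315.1  265.83] [319.5 266.5] [ 618.75 -219.74  152.  ]
block mid x [621.18 621.1  621.01 620.92 620.83] lean 0.032181239359837424
```

>>> {"op": "move_arm", "data": {"fingers": [60,60,60,15,15,15,15,15], "travel": [[0,1.5,40],[0,1.5,74],[0,1.5,81],[0,1.5,81],[0,1.5,81],[0,1.5,81],[0,1.5,81],[0,1.5,81]], "dr": [[0,0,0],[0,0,0],[0,0,0],[0,0,0],[0,0,0],[0,0,0],[0,0,0],[0,0,0]]}}

```text
clock: 32.2
position: [619.5, -219.7, 306.1]
ee_rot: [0.724, -0.69, 0.002, -0.001]
contact_force: [-0.8, 0.6, 5.0]
gripper_width: 23.0
grasp_force: 58.7
```

>>> {"op": "move_arm", "data": {"fingers": [15,15,15,15,15,15,15,15], "travel": [[0,-2,0],[0,-4,0],[0,-6,0],[0,-8,0],[0,-9,0],[0,-10,0],[0,-10,0],[0,-10,0]], "dr": [[0,0,0],[0,0,0],[0,0,0],[0,0,0],[0,0,0],[0,0,0],[0,0,0],[0,0,0]]}}

```text
clock: 33.0
position: [625.7, -219.6, 305.9]
ee_rot: [0.724, -0.69, -0.004, 0.004]
contact_force: [-11.7, 0.1, 13.8]
gripper_width: 23.0
grasp_force: 59.7
```

```bash
python3 -c "
from h import *
gp()"
```

```text
grasp pt [ 623.9 -219.7  150.9] z [-0.012 -0.001 -1.   ] F [-11.7   0.1  13.8]
```

>>> {"op": "move_arm", "data": {"fingers": [15,15,15,15,40,60,60,60,60,60], "travel": [[0,3,0],[0,5,0],[0,7,0],[0,7,0],[0,7,0],[0,7,0],[0,7,0],[0,7,-40],[0,8,-81],[0,8,-81]], "dr": [[0,0,0],[0,0,0],[0,0,0],[0,0,0],[0,0,0],[0,0,0],[0,0,0],[0,0,0],[0,0,0],[0,0,0]]}}

```text
clock: 34.0
position: [622.1, -219.8, 391.6]
ee_rot: [0.724, -0.69, 0.006, -0.003]
contact_force: [0.1, -0.3, 0.6]
gripper_width: 60.0
grasp_force: 0.0
```

>>> {"op": "move_arm", "data": {"fingers": [60,60,60], "travel": [[0,0,0],[0,0,0],[0,0,0]], "dr": [[0,0,0],[0,0,0],[0,0,0]]}}

```text
clock: 34.3
position: [620.7, -219.4, 382.7]
ee_rot: [0.723, -0.69, -0.001, 0.001]
contact_force: [0.1, -0.1, 0.8]
gripper_width: 59.8
grasp_force: 0.0
```

```bash
python3 lev.py w16
```

```text
34.35 [ 620.79 -219.4   382.92] [ 1.24 -0.47 -0.68] 59.75950025519971
grasp pt [ 620.4 -219.3  227.9] z [-0.  0. -1.] F [ 1.2 -0.5 -0.7]
knob [314.73 266.25] [315.5 267.5] [ 620.58 -219.34  152.  ]
block mid x [621.18 621.09 621.   621.24 620.82] lean 0.007200718057153413
```

The lever now measures 0.007 rad from upright. Next I close the fingers and go over square_right.

>>> {"op": "move_arm", "data": {"fingers": [0,0,0,0,0,0,0,0,0], "travel": [[60,155.5,0],[60,155.5,0],[60,155.5,0],[60,155.5,0],[60,155.5,50],[60,155.5,100],[60,155.5,118],[60,155.5,118],[60,155.5,118]], "dr": [[0,0,0],[0,0,0],[0,0,0],[0,0,0],[0,0,0],[0,0,0],[0,0,0],[0,0,0],[0,0,0]]}}

```text
clock: 35.25
position: [469.3, -286.8, 266.7]
ee_rot: [0.724, -0.69, 0.0, 0.0]
contact_force: [0.3, 0.6, 0.4]
gripper_width: 0.3
grasp_force: 0.0
```

```bash
python3 -c "
from h import *
gp();see('w17','');w,d=load('w17')
for P in((468.3,-287),(528.1,-284)): print(proj(d,[*P,70]))"
```

```text
grasp pt [ 469.3 -286.9  111.7] z [ 0.    -0.001 -1.   ] F [0.3 0.6 0.4]
35.3 [ 469.43801145 -286.84668387  267.67454794] [ 0.49638944 -0.21829425  0.07925686] 0.04745045060001125
[318.66930205 295.67020259]
[179.33536425 295.97593105]
```

View pics/w17.png

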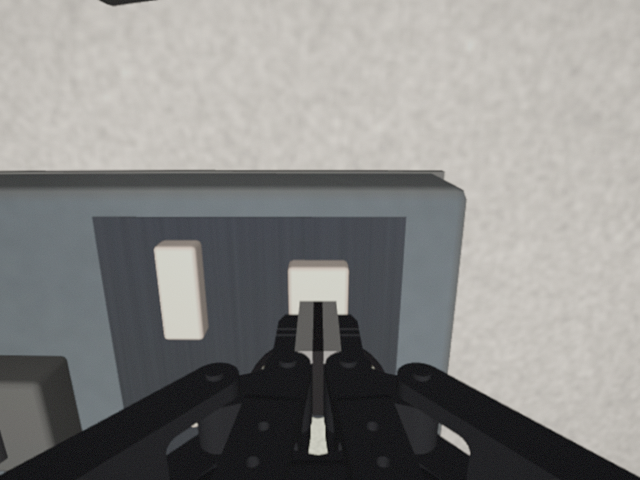

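The closed fingers are right above square_right at (318,290), with the bar at (180,290) well clear.

>>> {"op": "move_arm", "data": {"fingers": [0,0,0,0,0,0], "travel": [[0,0,15],[0,0,22],[0,0,27],[0,0,31],[0,0,33],[0,0,33]], "dr": [[0,0,0],[0,0,0],[0,0,0],[0,0,0],[0,0,0],[0,0,0]]}}

```text
clock: 35.9
position: [468.9, -286.6, 237.3]
ee_rot: [0.724, -0.69, 0.001, -0.0]
contact_force: [-4.9, 5.1, 18.6]
gripper_width: -0.0
grasp_force: 9.5
```

>>> {"op": "move_arm", "data": {"fingers": [0,0,0,0,0,0,0,0,0,0], "travel": [[0,0,-40],[-119.5,-59.5,-40],[-119.5,-59.5,-40],[-119.5,-59.5,-40],[-119.5,-59.5,-40],[-119.5,-59.5,-20],[-119.5,-59.5,-10],[-119.5,-59.5,-4],[-119.5,-59.5,0],[-119.5,-59.5,0]], "dr": [[0,0,0],[0,0,0],[0,0,0],[0,0,0],[0,0,0],[0,0,0],[0,0,0],[0,0,0],[0,0,0],[0,0,0]]}}

```text
clock: 36.9
position: [521.9, -164.6, 237.2]
ee_rot: [0.724, -0.69, -0.0, 0.0]
contact_force: [-8.5, 6.4, 23.6]
gripper_width: 0.4
grasp_force: 11.6
```

>>> {"op": "move_arm", "data": {"fingers": [0,0,0,0,0,0,0,0,0], "travel": [[0,0,-40],[60,-0.5,-40],[60,-0.5,-40],[60,-0.5,-40],[60,-0.5,-20],[60,-0.5,-10],[60,-0.5,-4],[60,-0.5,0],[60,-0.5,0]], "dr": [[0,0,0],[0,0,0],[0,0,0],[0,0,0],[0,0,0],[0,0,0],[0,0,0],[0,0,0],[0,0,0]]}}

```text
clock: 37.8
position: [524.9, -223.8, 237.2]
ee_rot: [0.724, -0.689, -0.001, 0.002]
contact_force: [-8.8, 4.5, 24.3]
gripper_width: 0.1
grasp_force: 11.9
```

>>> {"op": "move_arm", "data": {"fingers": [0,0,0,60,60,60,60,60,60], "travel": [[0,0,-50],[0,0,-100],[0,0,-150],[0,-95.5,-150],[0,-95.5,-150],[0,-95.5,-150],[0,-95.5,-150],[0,-95.5,-150],[0,-95.5,-150]], "dr": [[0,0,0],[0,0,0],[0,0,0],[0,0,0],[0,0,0],[0,0,0],[0,0,0],[0,0,0],[0,0,0]]}}

```text
clock: 38.7
position: [620.0, -219.9, 383.8]
ee_rot: [0.723, -0.69, -0.0, 0.0]
contact_force: [0.0, -0.2, -0.3]
gripper_width: 60.2
grasp_force: 0.0
```

```bash
python3 lev.py w18
```

```text
38.75 [ 620.02 -219.96  384.  ] [-0.28  0.63 -0.11] 60.17749740491639
grasp pt [ 620. -220.  229.] z [ 0. -0. -1.] F [-0.3  0.6 -0.1]
knob [314.54 266.83] [315.5 266.5] [ 620.52 -220.2   152.  ]
block mid x [621.27 620.85 621.09 621.   620.91] lean 0.006818828149034418
```

>>> {"op": "move_arm", "data": {"fingers": [0,0,0,0,0,0,0,0], "travel": [[59.5,95,0],[59.5,95,0],[59.5,95,0],[59.5,95,40],[59.5,95,80],[59.5,95,110],[59.5,95,120],[59.5,95,120]], "dr": [[0,0,0],[0,0,0],[0,0,0],[0,0,0],[0,0,0],[0,0,0],[0,0,0],[0,0,0]]}}

```text
clock: 39.55
position: [528.6, -283.8, 262.7]
ee_rot: [0.724, -0.69, -0.001, 0.001]
contact_force: [0.8, 0.1, 1.3]
gripper_width: 0.3
grasp_force: 0.0
```

>>> {"op": "move_arm", "data": {"fingers": [0,0,0,0,0,0], "travel": [[0,0,12],[0,0,20],[0,0,26],[0,0,29],[0,0,31],[0,0,31]], "dr": [[0,0,0],[0,0,0],[0,0,0],[0,0,0],[0,0,0],[0,0,0]]}}

```text
clock: 40.15
position: [529.3, -283.7, 237.2]
ee_rot: [0.724, -0.69, 0.001, -0.0]
contact_force: [-5.7, 5.8, 21.2]
gripper_width: -0.2
grasp_force: 10.6
```

Pressed down fully. I rise clear and take a last look at everything.

>>> {"op": "move_arm", "data": {"fingers": [0,0,0,0,0,0,0,0,0,0], "travel": [[0,0,-50],[0,0,-100],[0,0,-150],[0,0,-200],[100,0,-200],[100,0,-200],[150,0,-200],[150,0,-200],[150,0,-200],[150,0,-200]], "dr": [[0,0,0],[0,0,0],[0,0,0],[0,0,0],[0,0,0],[0,0,0],[0,0,0],[0,0,0],[0,0,0],[0,0,0]]}}

```text
clock: 41.15
position: [535.8, -433.1, 432.5]
ee_rot: [0.724, -0.69, -0.0, -0.0]
contact_force: [0.5, -0.5, 0.5]
gripper_width: 0.2
grasp_force: 0.0
```

```bash
python3 -c "
from h import *
s=snap('scene','s20');t=snap('top','t20')
cv2.imwrite('pics/v20.png',np.hstack([cv2.resize(s[180:400,180:580],(480,264)),cv2.resize(t[130:350,100:350],(300,264))]))"
```

```text
(no output)
```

View pics/v20.png

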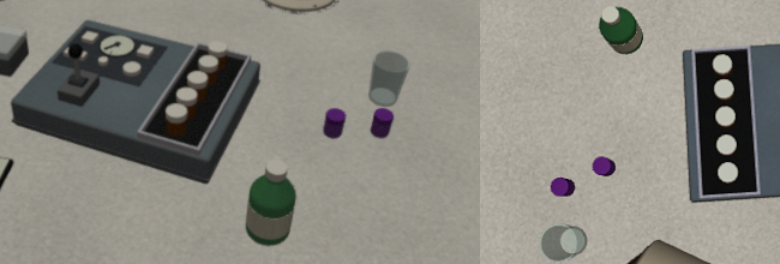

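All five amber pots stand in a row in the tray, with top-crop caps at about (725,65) to (728,172). The lever is upright, and the bottle, beaker and purple pots have not moved.

```bash
python3 -c "
from bench import arm
print(arm.job_done())"
```

```text
the job is handed in; nothing more can be done
None
```

The job is handed in: all five amber pots stand in the tray, the lever measured about 0.007 rad from upright, and the right square, big round, small round and bar keys were each pressed fully in that order.

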